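# Load the tooth dies and lock the pressure pot

## Robot

A 6-joint arm with a two-finger parallel gripper is mounted at the origin on a cart in front of the work surface, level with it; the furniture and walls round the work are solid. World frame = base frame: x ahead of the robot, y to its left, z up, the work surface at z = 0. Lengths are in m, angles in rad, forces in N, time in s.
With the tool pointing down it reaches from about 0.3 to 0.775 m from the base axis. Payload 14.6 kg.
Tool frame: the origin (TCP) lies midway between the tips of the shut fingers; the grasp point (between the pads) lies 19 mm behind it; z points along the fingers, y is the line along which they close (so a half turn about z gives the same grasp; the last joint's range is limited). The gripper opens to 94 mm and grips with 3 to 60 N. Pads are 16 mm wide; open, the fingers measure 119 mm over their backs; the gripper's body (75 mm by 177 mm) begins 78 mm behind the grasp point.
Start: joints at [1.053, 0.3, 1.521, -0, 1.321, -0.067], TCP at [0.24, 0.495, 0.205] pointing down, gripper open.
Joint ranges: [-3.03, 3.03], [-0.79, 2.21], [0.23, 2.52], [-1.04, 4.18], [0, 3.07], [-2.55, 2.55]. Speed limits (rad/s): [2.22, 2.22, 2.57, 3.14, 3.14, 3.14].

## Interface

Orientations are given as [roll, pitch, yaw] about the fixed x, y, z axes, in that order (R = Rz(yaw) Ry(pitch) Rx(roll)).
In Python, from station import ctrl gives the robot as it stands. The module is installed in compiled form; this text tells all that it offers.
- The arm moves only by the tool servo_tool, never from a script. Its argument "plan" is a list of rows, each a list of 7 numbers: the opening in per cent of the stroke, from 0 (shut) to 100 (fully open), then the shift along the tool's x, y, z in m, then the turn, a rotation vector about the tool's x, y, z in rad. A call has exactly 8 rows; each row shifts and turns the commanded pose from where the row before left it, along the tool's axes as they then stand; what a row does not reach is not made up. A row lasts 1/8 s, in which the tool goes at most 62.5 mm and 10.7 degrees, less where a joint would pass 70% of its speed; a pose out of reach is approached as far as the arm can. A call with a gripper value outside its range is refused whole. The fingers move at their own pace and stop on an object; "force" is the grip in N (left out, the last holds). Time passes only in rows, so rows that do not move let the fingers close, or fill a call up. It gives the time, the measured TCP pose, the force, the opening and the grip force at its end, in the units of the state.
- ctrl.get_obs(): the state, without advancing time (a new reading comes with each control period).
- ctrl.camera(name): name is "scene" or "side" or "wrist"; returns a dict with "pixels" (400x640x3 uint8, red, green, blue), "z_map" (400x640 float32, m along the optical axis (not along the pixel's ray), 0 where there is no reading), "mtx" (3x3 intrinsics, pixels), "pose" (4x4, takes a point from camera to world coordinates). Camera axes: x right, y up, looking along -z (the intrinsics and any distortion apply to the point x, -y, -z); pixel columns grow to the right and rows downward; lengths in m; the calibration is good to about 2 mm. A picture is of the moment at which its call begins.
- ctrl.hand_in(): hands the job in; it is judged then, once.
The state is a dict: "time_s": time; "qpos": joint angles; "joint_vel": joint speeds; "tau": joint torques, N m; "ee_pos": TCP position; "eef_rot": TCP orientation; "force": force on the tool from outside, world axes, zero at the start; "moment": the same for the moment, N m; "grip_width": finger opening in m; "grip_force": force on a finger pad.
Only numpy, scipy, OpenCV 4.12 (cv2) and the standard library are available. Lean on these libraries where they do the work, as an engineer would, in place of code of your own. Each camera call takes 0.05 s, during which the arm holds its last target. There are 200 camera calls.

## Task

Lift every plaster tooth die out of the grey mould and put them all inside the pressure pot. Then set the lid on the pot with its handle pointing at the two gaps in the collar, push it down against the sprung seal until it can turn, and turn it a quarter turn clockwise (seen from above) to the stop, so that it is locked with its handle in line with the pot's two ears. Let go of it, and leave the tooth model, the bur stand and the beaker where they are.

Things in the scene. Friction and masses are not known exactly. Their poses are not given: they have to be found in the camera images.
- pot: round aluminium pressure pot, open above, fixed on the left half of the counter (it and the lid may have changed places). Outer diameter 146 mm; origin at the centre of its underside, z up; inner floor at z = 6 mm, rim at 68 mm. x points through the two gaps of its collar, y through its two black ears, which reach 91 mm from the axis
- pot_collar (a point): centre of the pot's mouth, 68 mm above its underside. Steel ledges 6 mm thick (top at the rim) leave a round opening 108 mm wide, and between them two gaps, on the pot's +x and -x, 42 mm wide, reaching 66 mm from the axis. From a gap a lug under the ledges can travel clockwise (from above) 94 deg to a stop; anticlockwise it is stopped at once
- gasket (a joint): how far the slippery sprung seal ring on the pot's rim (133 to 144 mm diameter, top 5.5 mm above the rim when free) is pressed down, in m: 0 free, 0.005 fully down. 4 N start it moving, 10 N press it fully down; the lid's own weight does not
- lid: loose aluminium lid, 0.2 kg, upright on the counter. Origin at the centre of its underside, z up, x along the handle bar. Plug 103 mm wide (tapered to 92 at the foot), 13.5 mm high; flange 148 mm wide, z = 13.5 to 19.5 mm. Two lugs on +x and -x, under the bar's ends, 26 mm wide, z = 0 to 5 mm, reach 60 mm from the axis. Fits either way round
- lid_bar (a point): centre of the lid's black handle bar, 34.5 mm above the lid's underside; the bar is 84 mm long (lid's x), 16 mm thick (lid's y) and 30 mm high, standing on the flange. Underside of the lid above that of the pot: lugs resting in the gaps (lid's x along the pot's x) 60 mm; pushed down, free to turn, 55 mm; locked (lid's x along the pot's y) and let go 57 mm
- mould: grey mould block, open above, fixed on the right half of the counter: 52 (its x) x 176 (its y) x 20 mm high, origin at the centre of its underside, z up. Four cavities 14 mm deep, 1.5 mm play all round, in a row along its y, at -60, -20, 20 and 60 mm; three or four hold a die, which stands 26 mm out of the block
- die_a: plaster tooth die: block 18 (its x) x 22 (its y) x 30 mm tall, on it a round crown 17 mm wide; 40.5 mm tall in all, 30 g. Origin at the centre of its underside, z up to the crown. Starts upright in a cavity of the mould, underside 6 mm above the counter, its x along the mould's x. None if absent
- die_b: plaster tooth die: block 18 (its x) x 22 (its y) x 30 mm tall, on it a round crown 17 mm wide; 40.5 mm tall in all, 30 g. Origin at the centre of its underside, z up to the crown. Starts upright in a cavity of the mould, underside 6 mm above the counter, its x along the mould's x. None if absent
- die_c: plaster tooth die: block 18 (its x) x 22 (its y) x 30 mm tall, on it a round crown 17 mm wide; 40.5 mm tall in all, 30 g. Origin at the centre of its underside, z up to the crown. Starts upright in a cavity of the mould, underside 6 mm above the counter, its x along the mould's x. None if absent
- die_d: plaster tooth die: block 18 (its x) x 22 (its y) x 30 mm tall, on it a round crown 17 mm wide; 40.5 mm tall in all, 30 g. Origin at the centre of its underside, z up to the crown. Starts upright in a cavity of the mould, underside 6 mm above the counter, its x along the mould's x. None if absent
- typodont: bystander: model of two jaws with red gums, 92 x 103 x 84 mm, origin at the centre of its underside; not to be moved
- bur_stand: bystander: round stand with small dental burs, 69 mm diameter, 50 mm high, origin at the centre of its underside; not to be moved
- beaker: bystander: clear plastic beaker, 72 mm diameter, 58 mm high, origin at the centre of its underside; not to be moved
There are look-alikes about, which are no part of the job. Leave any purple look-alike of the die_a alone.

How it is judged:
By the outcome, as a careful person would: the job done as asked, in the order asked, and still so for the second after the job is handed in, with the robot touching nothing.
Of die_a, die_b, die_c, die_d only 3 to 4 are there at a start; the rules pass over those that are not, and their reading is None.
At some moment in a run one of lid may be knocked a few centimetres aside while the robot is not near it.
Once in a run the grip may slacken for a moment while it holds something.
It also fails if it takes over 208 s, if anything falls off the work surface, if the arm or the gripper's body presses on something with over 40 N, if the wrist force passes 120 N, or if a joint passes its speed limit or range.

## Working session

There is one attempt and no reset: what is moved stays moved. The work goes in short steps, Python scripts to look and compute and a tool call to move; the robot and the scene stay as the last step left them, time stands still between calls to the robot, and variables do not carry over. Pictures are saved under pics/ and viewed, at most 14 in all, crops included, and the job is handed in when it is done.

Besides the shell and the picture viewer there is one more tool, called after "Call:" in YAML: its name, and indented under it one key for each argument. servo_tool: Moves the arm, as the interface text tells. Its arguments: {"type":"object","properties":{"plan":{"type":"array","items":{"type":"array","items":{"type":"number"}}},"force":{"type":"number"}},"required":["plan"]}

```bash
mkdir -p pics
cat > h.py <<'E'
import numpy as np, cv2
from station import ctrl
def shot(n,f=None):
    c=ctrl.camera(n)
    if f: cv2.imwrite(f'pics/{f}.png',c['pixels'][:,:,::-1]); np.savez(f'pics/{f}.npz',**c)
    return c
def world(c):
    z=c['z_map'];v,u=np.mgrid[:400,:640];K=c['mtx']
    x=(u-K[0,2])/K[0,0]*z;y=(v-K[1,2])/K[1,1]*z
    P=np.stack([x,-y,-z,np.ones_like(z)],-1)@c['pose'].T
    P[z==0]=np.nan
    return P[...,:3]
E
python3 - <<'E'
from h import *
o=ctrl.get_obs();print(o)
a=shot('scene','s0');b=shot('side','d0');print(a['mtx'],a['pose'].round(3),b['pose'].round(3),a.keys())
E
```

```text
{'time_s': 0.0, 'qpos': array([ 1.05340260e+00,  3.00484845e-01,  1.52159236e+00,  3.53867712e-05,
        1.32070956e+00, -6.65784853e-02]), 'joint_vel': array([ 8.84921501e-04, -1.79995618e-03,  5.06999561e-04, -1.36850595e-04,
       -1.75327816e-04, -6.58334342e-05]), 'tau': array([ 1.52254630e-03, -5.31798720e+01, -3.52737129e+01,  7.09382258e-02,
        2.43862916e-02, -9.44569138e-05]), 'ee_pos': array([0.23948443, 0.49482337, 0.20487403]), 'eef_rot': array([-3.14040348e+00, -1.13642314e-04,  2.69076857e+00]), 'force': array([ 0.32780789, -0.13761435,  0.87273762]), 'moment': array([-0.05008622, -0.02826238,  0.00845572]), 'grip_force': 0.0, 'grip_width': 0.09376515886751687}
[[474.9315084    0.         314.07665678]
 [  0.         474.9315084  197.84565319]
 [  0.           0.           1.        ]] [[ 0.699  0.315 -0.642 -0.34 ]
 [-0.715  0.339 -0.612 -0.845]
 [ 0.025  0.886  0.462  0.7  ]
 [ 0.     0.     0.     1.   ]] [[ 0.96   0.123 -0.25   0.17 ]
 [-0.279  0.407 -0.87  -1.284]
 [-0.005  0.905  0.425  0.692]
 [ 0.     0.     0.     1.   ]] dict_keys(['pixels', 'z_map', 'mtx', 'pose'])
```

View pics/s0.png

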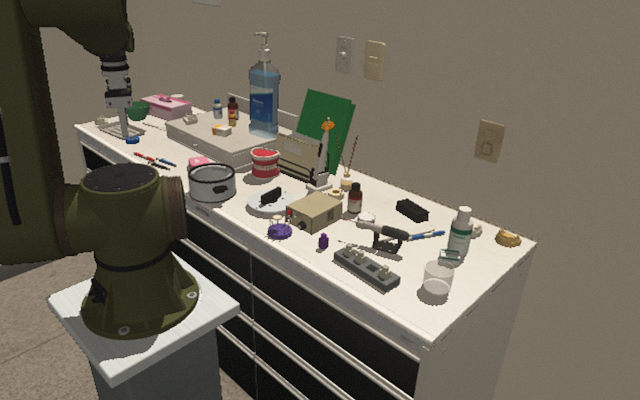

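View pics/d0.png

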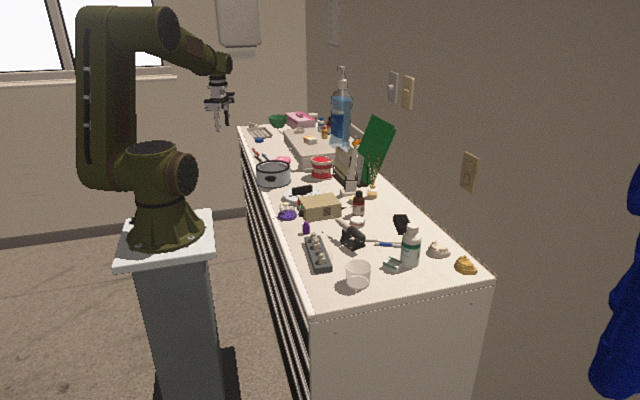

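The scene view shows the pot at (212,183), the lid at (270,200), the mould at (367,268), the typodont at (265,163), the purple bur stand at (279,230) and the beaker at (437,279). The side view agrees. There are three die candidates in the mould, near (350,255), (362,262) and (383,272). The one look-alike is the purple die at (323,241), which I'll leave alone. Next I'll check a close crop and measure.

Run:
```python
from h import *
im=cv2.imread('pics/s0.png');A=cv2.resize(im[150:300,180:460],(800,428),interpolation=cv2.INTER_CUBIC);cv2.imwrite('pics/c0.png',A)
for n in 'sd':
    c=dict(np.load(f'pics/{n}0.npz'));P=world(c)
    print(n)
    B=P[(P[...,0]>.2)&(P[...,0]<1)&(abs(P[...,1])<.8)]
    # top-down height map
    H=np.zeros((400,240))
    ix=((B[:,0]-.2)/.0025).astype(int).clip(0,239);iy=((.5-B[:,1])/.0025).astype(int)
    k=(iy>=0)&(iy<400)
    np.maximum.at(H,(iy[k],ix[k]),B[k,2])
    cv2.imwrite(f'pics/H{n}.png',np.rot90(cv2.resize((H*1500).clip(0,255).astype('uint8'),None,fx=2,fy=2,interpolation=cv2.INTER_NEAREST)))
h=[cv2.imread(f'pics/H{n}.png') for n in 'sd']
cv2.imwrite('pics/H.png',np.vstack([h[0][150:],h[1][150:]]) [:660]);print(h[0].shape)
```

```text
s
d
(480, 800, 3)
```

View pics/c0.png

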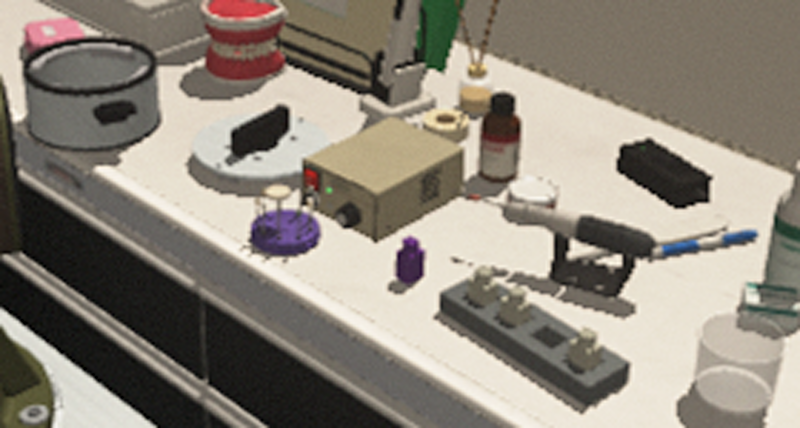

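View pics/Hs.png

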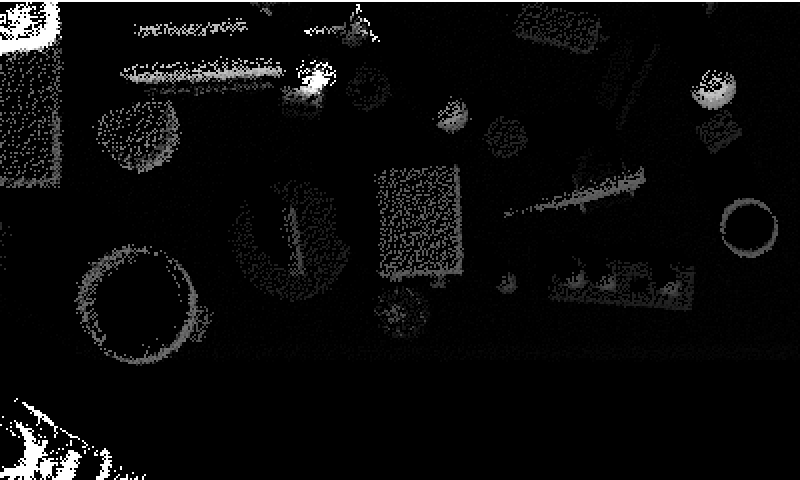

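The crop confirms three cream dies in the grey mould, at (482,287), (514,305) and (586,350). The cavity at (549,335) is empty. The purple die at (410,260) is the look-alike. In the height map the pot is at about (138,305), the lid at (293,240) and the mould at (622,285). Now I'll fit each of these precisely.

```bash
cat >> h.py <<'E'
from scipy.optimize import least_squares
def circ(p,r0=None):
    f=(lambda q:np.hypot(p[:,0]-q[0],p[:,1]-q[1])-(r0 or q[2]))
    return least_squares(f,[*p.mean(0)[:2],.07],loss='soft_l1',f_scale=.001).x
def near(P,x,y,r,z0,z1):
    B=P.reshape(-1,3);return B[(np.hypot(B[:,0]-x,B[:,1]-y)<r)&(B[:,2]>z0)&(B[:,2]<z1)]
def rect(p):
    (c,s,a)=cv2.minAreaRect((p[:,:2]*1000).astype(np.float32));return np.round(c,1),np.round(s,1),round(a,1)
E
python3 - <<'E'
from h import *
for n in 'sd':
    P=world(dict(np.load(f'pics/{n}0.npz')))
    r=near(P,.419,.3275,.085,.069,.08);print(n,'gasket',circ(r),np.median(r[:,2]),len(r))
    q=circ(r); e=near(P,q[0],q[1],.1,.03,.066);d=np.hypot(e[:,0]-q[0],e[:,1]-q[1]);e=e[d>.077];a=np.degrees(np.arctan2(e[:,1]-q[1],e[:,0]-q[0]))
    print(' ears',np.histogram(a,bins=np.arange(-180,181,20)), [np.median(a[(abs(a-m)<25)]) for m in (-100,80)])
    f=near(P,.5,.134,.09,.015,.023)
    h=cv2.convexHull((f[:,:2]*1e4).astype(np.float32))[:,0]/1e4
    print(' lid',circ(h),np.median(f[:,2]))
    b=near(P,.5,.134,.06,.046,.054);print(' bar',rect(b),np.median(b[:,2]),len(b))
    m=near(P,.444,-.277,.11,.017,.0225);print(' mould',rect(m),np.median(m[:,2]))
    for x,y in ((.45,-.222),(.45,-.26),(.44,-.335)):
        t=near(P,x,y,.018,.036,.055);print('  die',t.mean(0).round(4),len(t),t[:,2].max())
E
```

```text
s gasket [0.41877782 0.32720915 0.06834996] 0.07263549268001501 309
 ears (array([ 0,  0,  6, 39, 15,  0,  0,  0,  0,  0,  0,  0,  1,  0,  0,  0,  0,
        0]), array([-180, -160, -140, -120, -100,  -80,  -60,  -40,  -20,    0,   20,
         40,   60,   80,  100,  120,  140,  160,  180])) [np.float64(-107.30902034724136), np.float64(60.421709712924574)]
 lid [0.498875   0.13641074 0.07440795] 0.020712613106838917
 bar (array([497.8, 134.6]), array([82.5, 20.3]), 10.1) 0.049823772361249796 81
 mould (array([ 452.9, -285.3]), array([174.9, 119.5]), 67.4) 0.020758474111585268
  die [ 0.4482 -0.22    0.0424] 52 0.04982614483371095
  die [ 0.4453 -0.2602  0.0425] 54 0.0500577435700259
  die [ 0.4387 -0.3395  0.0429] 60 0.05109819582999775
d gasket [0.41916417 0.3268326  0.06849658] 0.07322929719464089 159
 ears (array([ 0,  0,  1, 23,  9,  0,  0,  0,  0,  0,  0,  0,  2,  2,  0,  0,  0,
        0]), array([-180, -160, -140, -120, -100,  -80,  -60,  -40,  -20,    0,   20,
         40,   60,   80,  100,  120,  140,  160,  180])) [np.float64(-107.49323449483695), np.float64(77.91764718946217)]
 lid [0.49946117 0.13481037 0.07361025] 0.02055683772322814
 bar (array([500.5, 133.1]), array([85.2, 21.9]), 9.9) 0.04903132159223833 49
 mould (array([ 477.2, -280.1]), array([180.9, 117.1]), 84.0) 0.020478288643303533
  die [ 0.4501 -0.2211  0.043 ] 27 0.04940810512159921
  die [ 0.4471 -0.2613  0.0427] 33 0.04968361491653406
  die [ 0.4405 -0.3401  0.0426] 36 0.049248386674115796
```

```bash
cat >> h.py <<'E'
from scipy.spatial.transform import Rotation as R
def go(x,y,z,yaw,n=8,start=None):
    """print rows (dx dy dz rx ry rz) from the measured (or given) pose to a tool-down pose"""
    o=ctrl.get_obs()
    p0,r0=(np.array(o['ee_pos']),R.from_euler('xyz',o['eef_rot'])) if start is None else (np.array(start[:3]),R.from_euler('xyz',[np.pi,0,start[3]]))
    p1=np.array([x,y,z]);r1=R.from_euler('xyz',[np.pi,0,yaw]);w=(r0.inv()*r1).as_rotvec();r=r0
    d=(p1-p0)/n;print('n',n,'rotvec/row',(w/n).round(4))
    s=np.zeros(3)
    for i in range(n):
        v=r.inv().apply(p0+d*(i+1)-p0-s); v=v.round(4); print(v.tolist(),end=' '); s=s+r.apply(v); r=r*R.from_rotvec((w/n).round(4))
    print()
E
python3 - <<'E'
from h import *
go(.43,-.28,.22,1.49,16)
E
```

```text
n 16 rotvec/row [-0.0001  0.      0.0751]
[-0.0318, -0.0384, -0.0009] [-0.0346, -0.0359, -0.0009] [-0.0372, -0.0332, -0.0009] [-0.0396, -0.0304, -0.0009] [-0.0418, -0.0272, -0.0009] [-0.0436, -0.0241, -0.001] [-0.0454, -0.0207, -0.0009] [-0.0468, -0.0173, -0.0009] [-0.048, -0.0136, -0.0009] [-0.0488, -0.0101, -0.001] [-0.0495, -0.0064, -0.0009] [-0.0498, -0.0026, -0.0009] [-0.0498, 0.0011, -0.0009] [-0.0497, 0.0048, -0.001] [-0.0491, 0.0086, -0.0009] [-0.0483, 0.0122, -0.0009]
```

Call:
servo_tool:
  plan:
    - [100, -0.032, -0.038, -0.001, 0, 0, 0.075]
    - [100, -0.035, -0.036, -0.001, 0, 0, 0.075]
    - [100, -0.037, -0.033, -0.001, 0, 0, 0.075]
    - [100, -0.04, -0.03, -0.001, 0, 0, 0.075]
    - [100, -0.042, -0.027, -0.001, 0, 0, 0.075]
    - [100, -0.044, -0.024, -0.001, 0, 0, 0.075]
    - [100, -0.045, -0.021, -0.001, 0, 0, 0.075]
    - [100, -0.047, -0.017, -0.001, 0, 0, 0.075]

```text
time_s: 1.1
ee_pos: [0.3365, 0.1063, 0.2134]
eef_rot: [3.141, 0.0, 2.089]
force: [0.6, 1.0, 0.1]
grip_width: 0.094
grip_force: 0.0
```

Call:
servo_tool:
  plan:
    - [60, -0.048, -0.014, -0.001, 0, 0, 0.075]
    - [60, -0.049, -0.01, -0.001, 0, 0, 0.075]
    - [60, -0.05, -0.006, -0.001, 0, 0, 0.075]
    - [60, -0.05, -0.003, -0.001, 0, 0, 0.075]
    - [60, -0.05, 0.001, -0.001, 0, 0, 0.075]
    - [60, -0.05, 0.005, -0.001, 0, 0, 0.075]
    - [60, -0.049, 0.009, -0.001, 0, 0, 0.075]
    - [60, -0.048, 0.012, -0.001, 0, 0, 0.075]

```text
time_s: 2.1
ee_pos: [0.4328, -0.2821, 0.2212]
eef_rot: [-3.141, -0.0, 1.488]
force: [-1.0, 0.3, 0.5]
grip_width: 0.0566
grip_force: 0.0
```

Run:
```python
from h import *
o=ctrl.get_obs();print(o['ee_pos'],o['eef_rot'])
c=shot('wrist','w0');P=world(c)
m=near(P,.444,-.28,.1,.017,.0225);print(len(m),rect(m[abs(m[:,0]-.444)<.04]))
for x,y in ((.45,-.222),(.447,-.26),(.44,-.339)):
    t=near(P,x,y,.018,.044,.055);print(len(t),t[:,2].max() if len(t) else 0,circ(t,.0085) if len(t)>5 else 0, t.mean(0))
    t=near(P,x,y,.02,.034,.0378);print(' sh',len(t),rect(t))
```

```text
[ 0.43281986 -0.28207106  0.22120149] [-3.14127218e+00 -2.87806036e-04  1.48807926e+00]
4044 (array([ 445.8, -277.8]), array([176.4,  52.1]), 85.6)
136 0.048503087159741 [ 0.44402262 -0.2173612   0.07      ] [ 0.45017717 -0.2174046   0.0459634 ]
 sh 122 (array([ 450.2, -217.5]), array([21.2, 17. ]), 85.5)
127 0.048779716682663676 [ 0.44552371 -0.26299792  0.07      ] [ 0.44712599 -0.25721397  0.04593476]
 sh 107 (array([ 447.3, -257.8]), array([21.4, 17.5]), 85.4)
104 0.04822587849594506 [ 0.43461592 -0.33628422  0.07      ] [ 0.44101092 -0.33678178  0.04603144]
 sh 89 (array([ 440.8, -336.7]), array([21.9, 17.1]), 86.0)
```

View pics/w0.png

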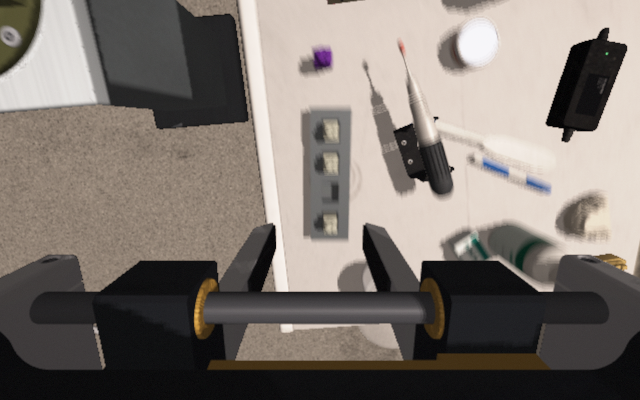

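The wrist view shows the mould with the three dies at (330,130), (330,163) and (330,222), and the empty cavity at (330,190). The fit gives 176×52 mm as specified, yaw 85.6°, with die shoulders at z = 36 mm.

Run:
```python
from h import *
go(.4502,-.2175,.221,1.494,3)
Y=1.494
# carry: die1 -> pot, offsets along tool x
for i,(d,off) in enumerate(zip([(.4502,-.2175),(.4473,-.2577),(.441,-.3367)],(.028,0,-.028))):
    q=(.419+off*np.cos(Y),.327+off*np.sin(Y)); print(i,q); go(*q,.14,Y,14,start=(*d,.14,Y))
```

```text
n 3 rotvec/row [-0.0002  0.0002 -0.0039]
[0.0233, 0.0036, -0.0001] [0.0233, 0.0037, -0.0001] [0.0233, 0.0037, -0.0001] 
0 (np.float64(0.4211481841475293), np.float64(0.3549174731103713))
n 14 rotvec/row [0. 0. 0.]
[0.0406, -0.0052, -0.0] [0.0406, -0.0052, -0.0] [0.0406, -0.0052, -0.0] [0.0406, -0.0052, -0.0] [0.0406, -0.0052, -0.0] [0.0406, -0.0052, -0.0] [0.0407, -0.0052, -0.0] [0.0406, -0.0052, -0.0] [0.0406, -0.0053, -0.0] [0.0406, -0.0052, -0.0] [0.0406, -0.0052, -0.0] [0.0406, -0.0052, -0.0] [0.0406, -0.0052, -0.0] [0.0406, -0.0052, -0.0] 
1 (np.float64(0.419), np.float64(0.327))
n 14 rotvec/row [0. 0. 0.]
[0.0415, -0.0052, -0.0] [0.0415, -0.0052, -0.0] [0.0415, -0.0053, -0.0] [0.0414, -0.0052, -0.0] [0.0415, -0.0052, -0.0] [0.0415, -0.0052, -0.0] [0.0415, -0.0052, -0.0] [0.0415, -0.0053, -0.0] [0.0415, -0.0052, -0.0] [0.0415, -0.0052, -0.0] [0.0414, -0.0052, -0.0] [0.0415, -0.0052, -0.0] [0.0415, -0.0053, -0.0] [0.0415, -0.0052, -0.0] 
2 (np.float64(0.41685181585247066), np.float64(0.2990825268896287))
n 14 rotvec/row [0. 0. 0.]
[0.0451, -0.0052, -0.0] [0.0452, -0.0052, -0.0] [0.0451, -0.0052, -0.0] [0.0452, -0.0052, -0.0] [0.0451, -0.0052, -0.0] [0.0452, -0.0052, -0.0] [0.0451, -0.0052, -0.0] [0.0452, -0.0052, -0.0] [0.0451, -0.0052, -0.0] [0.0452, -0.0052, -0.0] [0.0451, -0.0052, -0.0] [0.0452, -0.0052, -0.0] [0.0451, -0.0053, -0.0] [0.0452, -0.0052, -0.0]
```

Call:
servo_tool:
  plan:
    - [42, 0.023, 0.004, 0, 0, 0, -0.004]
    - [42, 0.023, 0.004, 0, 0, 0, -0.004]
    - [42, 0.023, 0.004, 0, 0, 0, -0.004]
    - [42, 0, 0, 0.05, 0, 0, 0]
    - [42, 0, 0, 0.05, 0, 0, 0]
    - [42, 0, 0, 0.04, 0, 0, 0]
    - [42, 0, 0, 0, 0, 0, 0]
    - [42, 0, 0, 0, 0, 0, 0]

```text
time_s: 3.15
ee_pos: [0.4506, -0.2129, 0.083]
eef_rot: [3.14, 0.001, 1.503]
force: [0.1, -0.5, -0.0]
grip_width: 0.0395
grip_force: 0.0
```

Call:
servo_tool:
  plan:
    - [42, -0.0045, 0, 0.02, 0, 0, 0.009]
    - [42, 0, 0, 0.02, 0, 0, 0]
    - [42, 0, 0, 0.02, 0, 0, 0]
    - [42, 0, 0, 0, 0, 0, 0]
    - [0, 0, 0, 0, 0, 0, 0]
    - [0, 0, 0, 0, 0, 0, 0]
    - [0, 0, 0, 0, 0, 0, 0]
    - [0, 0, 0, 0, 0, 0, 0]
  force: 25

```text
time_s: 4.15
ee_pos: [0.4502, -0.2173, 0.0223]
eef_rot: [3.14, 0.001, 1.494]
force: [-1.1, 1.2, 7.8]
grip_width: 0.0178
grip_force: 25.0
```

Call:
servo_tool:
  plan:
    - [0, 0, 0, -0.02, 0, 0, 0]
    - [0, 0, 0, -0.04, 0, 0, 0]
    - [0, 0, 0, -0.058, 0, 0, 0]
    - [0, 0.0, 0, 0, 0, 0, 0]
    - [0, 0.0406, -0.0052, 0, 0, 0, 0]
    - [0, 0.0406, -0.0052, 0, 0, 0, 0]
    - [0, 0.0406, -0.0052, 0, 0, 0, 0]
    - [0, 0.0406, -0.0052, 0, 0, 0, 0]

```text
time_s: 5.15
ee_pos: [0.4408, -0.0522, 0.1387]
eef_rot: [-3.141, -0.0, 1.494]
force: [1.0, -0.3, -0.4]
grip_width: 0.0178
grip_force: 25.0
```

Call:
servo_tool:
  plan:
    - [0, 0.0406, -0.0052, 0, 0, 0, 0]
    - [0, 0.0406, -0.0052, 0, 0, 0, 0]
    - [0, 0.0406, -0.0052, 0, 0, 0, 0]
    - [0, 0.0406, -0.0052, 0, 0, 0, 0]
    - [0, 0.0406, -0.0052, 0, 0, 0, 0]
    - [0, 0.0406, -0.0052, 0, 0, 0, 0]
    - [0, 0.0406, -0.0052, 0, 0, 0, 0]
    - [0, 0.0406, -0.0052, 0, 0, 0, 0]

```text
time_s: 6.15
ee_pos: [0.4243, 0.2747, 0.1386]
eef_rot: [-3.141, 0.001, 1.494]
force: [0.1, -0.3, -0.1]
grip_width: 0.0175
grip_force: 25.0
```

Call:
servo_tool:
  plan:
    - [0, 0.0406, -0.0052, 0, 0, 0, 0]
    - [0, 0.0406, -0.0052, 0, 0, 0, 0]
    - [0, 0, 0, 0, 0, 0, 0]
    - [0, 0, 0, 0, 0, 0, 0]
    - [0, 0, 0, 0, 0, 0, 0]
    - [0, 0, 0, 0, 0, 0, 0]
    - [0, 0, 0, 0, 0, 0, 0]
    - [0, 0, 0, 0, 0, 0, 0]

```text
time_s: 7.15
ee_pos: [0.4209, 0.3552, 0.1395]
eef_rot: [3.141, -0.0, 1.494]
force: [-0.1, -0.3, -0.0]
grip_width: 0.0176
grip_force: 25.0
```

Run:
```python
from h import *
o=ctrl.get_obs();print(o['grip_width'],o['grip_force'])
c=shot('wrist','w1');P=world(c);cv2.imwrite('pics/w1c.png',c['pixels'][:,:,::-1])
r=near(P,.419,.327,.085,.0705,.076);q=circ(r);print(q,len(r),np.median(r[:,2]))
go(.4212,.3549,.024,1.494,3)
```

```text
0.017576547400266405 24.995126724243164
[0.41973993 0.33109742 0.06922385] 2092 0.07260658315182385
n 3 rotvec/row [ 0.     -0.     -0.0001]
[-0.0001, 0.0001, 0.0385] [-0.0001, 0.0002, 0.0385] [-0.0001, 0.0001, 0.0385]
```

View pics/w1.png

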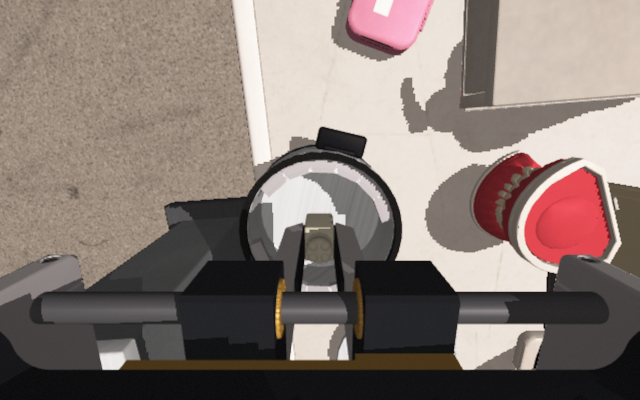

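The wrist view shows the pot mouth around (320,215) with the far ear at (340,142). The die is held upright at (319,240), over the pot's opening.

Call:
servo_tool:
  plan:
    - [0, 0, 0, 0.038, 0, 0, 0]
    - [0, 0, 0, 0.038, 0, 0, 0]
    - [0, 0, 0, 0.03, 0, 0, 0]
    - [0, 0, 0, 0.01, 0, 0, 0]
    - [0, 0, 0, 0, 0, 0, 0]
    - [0, 0, 0, 0, 0, 0, 0]
    - [32, 0, 0, 0, 0, 0, 0]
    - [32, 0, 0, 0, 0, 0, 0]

```text
time_s: 8.2
ee_pos: [0.4209, 0.3554, 0.0238]
eef_rot: [3.141, -0.0, 1.494]
force: [1.0, -0.1, 0.0]
grip_width: 0.0294
grip_force: 0.0
```

Call:
servo_tool:
  plan:
    - [32, 0, 0, 0, 0, 0, 0]
    - [32, 0, 0, -0.03, 0, 0, 0]
    - [32, 0, 0, -0.05, 0, 0, 0]
    - [32, 0, 0, -0.06, 0, 0, 0]
    - [40, -0.043, 0.005, -0.03, 0, 0, 0]
    - [40, -0.043, 0.005, 0, 0, 0, 0]
    - [40, -0.043, 0.005, 0, 0, 0, 0]
    - [40, 0, 0, 0, 0, 0, 0]

```text
time_s: 9.2
ee_pos: [0.426, 0.2237, 0.1938]
eef_rot: [3.141, -0.0, 1.491]
force: [0.7, 0.7, 0.1]
grip_width: 0.0375
grip_force: 0.0
```

Run:
```python
from h import *
c=shot('wrist','w2');P=world(c)
r=near(P,.419,.329,.085,.0705,.076);q=circ(r);print(q,len(r),np.median(r[:,2]))
d=r[:,:2]-q[:2];print(np.histogram(np.degrees(np.arctan2(d[:,1],d[:,0])),bins=8)[0])
# ears & gaps
e=near(P,q[0],q[1],.095,.03,.068);e=e[np.hypot(e[:,0]-q[0],e[:,1]-q[1])>.08];a=np.degrees(np.arctan2(e[:,1]-q[1],e[:,0]-q[0]))
print('ears',[(np.median(a[abs(a-m)<30]),(abs(a-m)<30).sum(),rect(e[abs(a-m)<30])) for m in(-107,73) if (abs(a-m)<30).sum()>3])
l=near(P,q[0],q[1],.063,.064,.0702);l=l[np.hypot(l[:,0]-q[0],l[:,1]-q[1])>.057];a=np.degrees(np.arctan2(l[:,1]-q[1],l[:,0]-q[0]))
print('ledge',np.histogram(a,bins=np.arange(-180,181,10))[0])
o=ctrl.get_obs();print(o['ee_pos'],o['eef_rot']);go(.4473,-.2577,.193,1.494,13)
```

```text
[0.41955551 0.33053591 0.0692802 ] 3127 0.0726142803449133
[355 320 319 354 415 475 467 422]
ears [(np.float64(-107.48889943613042), np.int64(410), (array([394.2, 250.2]), array([13.2, 43.9]), 72.0)), (np.float64(62.783828238656184), np.int64(160), (array([451.9, 407.8]), array([ 9.8, 28.7]), 67.0))]
ledge [29 64 64 62 63 63 60 60 61 58 62 64 63 57  0  0  0  0 33 70 75 77 81 76
 84 80 84 79 79 80 79 74  0  0  0  0]
[0.42603911 0.22494081 0.19382928] [ 3.14101159e+00 -4.18612578e-04  1.49193932e+00]
n 13 rotvec/row [ 0.     -0.     -0.0002]
[-0.0369, 0.0046, 0.0001] [-0.0369, 0.0045, 0.0] [-0.0368, 0.0045, 0.0001] [-0.0369, 0.0046, 0.0] [-0.0369, 0.0045, 0.0001] [-0.0369, 0.0045, 0.0] [-0.0369, 0.0045, 0.0001] [-0.0369, 0.0045, 0.0] [-0.0369, 0.0045, 0.0001] [-0.0369, 0.0045, 0.0] [-0.0369, 0.0045, 0.0001] [-0.0368, 0.0045, 0.0] [-0.0369, 0.0044, 0.0001]
```

View pics/w2.png

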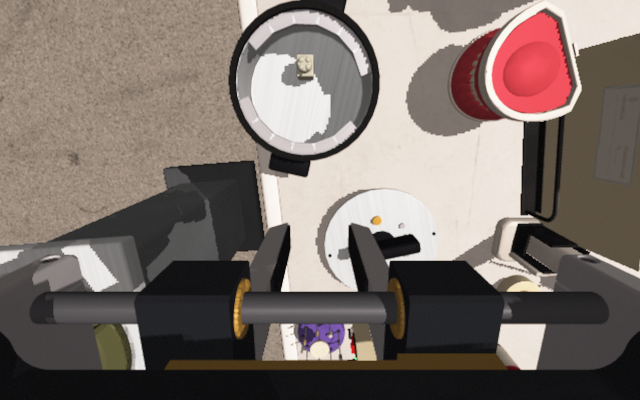

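The wrist view shows the first die standing in the pot at (305,65) and the lid, not moved, at (380,240). The pot fit gives centre (0.4195, 0.3305) and gap axis −17.4°.

Call:
servo_tool:
  plan:
    - [42, -0.0369, 0.0045, 0, 0, 0, 0]
    - [42, -0.0369, 0.0045, 0, 0, 0, 0]
    - [42, -0.0369, 0.0045, 0, 0, 0, 0]
    - [42, -0.0369, 0.0045, 0, 0, 0, 0]
    - [42, -0.0369, 0.0045, 0, 0, 0, 0]
    - [42, -0.0369, 0.0045, 0, 0, 0, 0]
    - [42, -0.0369, 0.0045, 0, 0, 0, 0]
    - [42, -0.0369, 0.0045, 0, 0, 0, 0]

```text
time_s: 10.25
ee_pos: [0.4395, -0.0719, 0.1935]
eef_rot: [3.141, -0.0, 1.495]
force: [0.9, 0.1, 0.7]
grip_width: 0.0393
grip_force: 0.0
```

Call:
servo_tool:
  plan:
    - [42, -0.0369, 0.0045, 0, 0, 0, 0]
    - [42, -0.0369, 0.0045, 0, 0, 0, 0]
    - [42, -0.0369, 0.0045, 0, 0, 0, 0]
    - [42, -0.0369, 0.0045, 0, 0, 0, 0]
    - [42, -0.0369, 0.0045, 0, 0, 0, 0]
    - [42, 0, 0, 0.06, 0, 0, 0]
    - [42, 0, 0, 0.05, 0, 0, 0]
    - [42, 0, 0, 0, 0, 0, 0]

```text
time_s: 11.25
ee_pos: [0.4464, -0.2557, 0.0807]
eef_rot: [-3.136, -0.003, 1.495]
force: [-0.2, 0.3, 0.0]
grip_width: 0.0393
grip_force: 0.0
```

Run:
```python
from h import *
o=ctrl.get_obs();print(o['ee_pos'],o['eef_rot'][2]);go(.4473,-.2577,.0235,1.494,2)
go(.419,.326,.14,1.494,14,start=(.4473,-.2577,.14,1.494))
```

```text
[ 0.44644908 -0.25570658  0.08074752] 1.4946114978052973
n 2 rotvec/row [-0.0027 -0.0016  0.0003]
[-0.0011, 0.0007, 0.0286] [-0.001, 0.0005, 0.0286] 
n 14 rotvec/row [0. 0. 0.]
[0.0414, -0.0052, -0.0] [0.0414, -0.0052, -0.0] [0.0414, -0.0052, -0.0] [0.0415, -0.0053, -0.0] [0.0414, -0.0052, -0.0] [0.0414, -0.0052, -0.0] [0.0414, -0.0052, -0.0] [0.0414, -0.0052, -0.0] [0.0414, -0.0052, -0.0] [0.0414, -0.0052, -0.0] [0.0415, -0.0053, -0.0] [0.0414, -0.0052, -0.0] [0.0414, -0.0052, -0.0] [0.0414, -0.0052, -0.0]
```

Call:
servo_tool:
  plan:
    - [42, -0.001, 0, 0.02, 0, 0, 0]
    - [42, 0, 0, 0.02, 0, 0, 0]
    - [42, 0, 0, 0.019, 0, 0, 0]
    - [42, 0, 0, 0, 0, 0, 0]
    - [0, 0, 0, 0, 0, 0, 0]
    - [0, 0, 0, 0, 0, 0, 0]
    - [0, 0, 0, 0, 0, 0, 0]
    - [0, 0, 0, 0, 0, 0, 0]
  force: 25

```text
time_s: 12.25
ee_pos: [0.4477, -0.2585, 0.0254]
eef_rot: [3.14, 0.001, 1.494]
force: [-1.1, 1.6, 6.6]
grip_width: 0.0179
grip_force: 25.0
```

Call:
servo_tool:
  plan:
    - [0, 0, 0, -0.02, 0, 0, 0]
    - [0, 0, 0, -0.04, 0, 0, 0]
    - [0, 0, 0, -0.055, 0, 0, 0]
    - [0, 0.0, 0, 0, 0, 0, 0]
    - [0, 0.0414, -0.0052, 0, 0, 0, 0]
    - [0, 0.0414, -0.0052, 0, 0, 0, 0]
    - [0, 0.0414, -0.0052, 0, 0, 0, 0]
    - [0, 0.0414, -0.0052, 0, 0, 0, 0]

```text
time_s: 13.25
ee_pos: [0.4386, -0.0902, 0.1387]
eef_rot: [-3.141, -0.0, 1.493]
force: [0.4, -0.5, -0.7]
grip_width: 0.0174
grip_force: 25.0
```

Call:
servo_tool:
  plan:
    - [0, 0.0414, -0.0052, 0, 0, 0, 0]
    - [0, 0.0414, -0.0052, 0, 0, 0, 0]
    - [0, 0.0414, -0.0052, 0, 0, 0, 0]
    - [0, 0.0414, -0.0052, 0, 0, 0, 0]
    - [0, 0.0414, -0.0052, 0, 0, 0, 0]
    - [0, 0.0414, -0.0052, 0, 0, 0, 0]
    - [0, 0.0414, -0.0052, 0, 0, 0, 0]
    - [0, 0.0414, -0.0052, 0, 0, 0, 0]

```text
time_s: 14.25
ee_pos: [0.4226, 0.2431, 0.1387]
eef_rot: [-3.141, 0.001, 1.494]
force: [-0.0, -0.5, -1.1]
grip_width: 0.0176
grip_force: 25.0
```

Call:
servo_tool:
  plan:
    - [0, 0.0414, -0.0052, 0, 0, 0, 0]
    - [0, 0.0414, -0.0052, 0, 0, 0, 0]
    - [0, 0, 0, 0, 0, 0, 0]
    - [0, 0, 0, 0, 0, 0, 0]
    - [0, 0, 0, 0, 0, 0, 0]
    - [0, 0, 0, 0, 0, 0, 0]
    - [0, 0, 0, 0, 0, 0, 0]
    - [0, 0, 0, 0, 0, 0, 0]

```text
time_s: 15.25
ee_pos: [0.4193, 0.3251, 0.1395]
eef_rot: [3.141, -0.0, 1.494]
force: [1.1, 0.5, -1.6]
grip_width: 0.0174
grip_force: 25.0
```

Run:
```python
from h import *
c=shot('wrist','w3');P=world(c);o=ctrl.get_obs();print(o['ee_pos'],o['grip_width'])
t=near(P,.421,.357,.022,.04,.06);print('die1',len(t),t.mean(0) if len(t) else 0)
go(.419,.326,.0265,1.494,3)
```

```text
[0.41922509 0.32514039 0.13950034] 0.017461683273902927
die1 218 [0.42072426 0.35575154 0.04580139]
n 3 rotvec/row [ 0.     -0.     -0.0001]
[0.0003, -0.0001, 0.0377] [0.0003, -0.0001, 0.0376] [0.0002, -0.0001, 0.0377]
```

Call:
servo_tool:
  plan:
    - [0, 0, 0, 0.038, 0, 0, 0]
    - [0, 0, 0, 0.038, 0, 0, 0]
    - [0, 0, 0, 0.028, 0, 0, 0]
    - [0, 0, 0, 0.009, 0, 0, 0]
    - [0, 0, 0, 0, 0, 0, 0]
    - [0, 0, 0, 0, 0, 0, 0]
    - [32, 0, 0, 0, 0, 0, 0]
    - [32, 0, 0, 0, 0, 0, 0]

```text
time_s: 16.3
ee_pos: [0.4193, 0.3253, 0.0268]
eef_rot: [3.141, -0.0, 1.494]
force: [-0.4, 0.2, -0.6]
grip_width: 0.0296
grip_force: 0.0
```

Call:
servo_tool:
  plan:
    - [32, 0, 0, 0, 0, 0, 0]
    - [32, 0, 0, -0.03, 0, 0, 0]
    - [32, 0, 0, -0.05, 0, 0, 0]
    - [32, 0, 0, -0.06, 0, 0, 0]
    - [42, -0.044, 0.005, -0.02, 0, 0, 0]
    - [42, -0.044, 0.005, 0, 0, 0, 0]
    - [42, -0.044, 0.005, 0, 0, 0, 0]
    - [42, -0.044, 0.005, 0, 0, 0, 0]

```text
time_s: 17.3
ee_pos: [0.4254, 0.1469, 0.1866]
eef_rot: [3.141, -0.0, 1.494]
force: [1.0, -0.1, -0.3]
grip_width: 0.0399
grip_force: 0.0
```

Call:
servo_tool:
  plan:
    - [42, -0.044, 0.005, 0, 0, 0, 0]
    - [42, -0.044, 0.005, 0, 0, 0, 0]
    - [42, -0.044, 0.005, 0, 0, 0, 0]
    - [42, -0.044, 0.005, 0, 0, 0, 0]
    - [42, -0.044, 0.005, 0, 0, 0, 0]
    - [42, -0.044, 0.005, 0, 0, 0, 0]
    - [42, -0.044, 0.005, 0, 0, 0, 0]
    - [42, -0.044, 0.005, 0, 0, 0, 0]

```text
time_s: 18.3
ee_pos: [0.4382, -0.2073, 0.1866]
eef_rot: [3.141, 0.0, 1.494]
force: [1.4, -0.0, 0.1]
grip_width: 0.0396
grip_force: 0.0
```

Call:
servo_tool:
  plan:
    - [42, -0.044, 0.005, 0, 0, 0, 0]
    - [42, -0.044, 0.005, 0, 0, 0, 0]
    - [42, -0.044, 0.005, 0, 0, 0, 0]
    - [42, 0, 0, 0.05, 0, 0, 0]
    - [42, 0, 0, 0.05, 0, 0, 0]
    - [42, 0, 0, 0, 0, 0, 0]
    - [42, 0, 0, 0, 0, 0, 0]
    - [42, 0, 0, 0, 0, 0, 0]

```text
time_s: 19.3
ee_pos: [0.444, -0.3392, 0.0887]
eef_rot: [3.139, 0.002, 1.494]
force: [0.5, 0.3, -0.0]
grip_width: 0.0394
grip_force: 0.0
```

Run:
```python
from h import *
o=ctrl.get_obs();print(o['ee_pos'],o['eef_rot'][2]);go(.441,-.3367,.0245,1.494,3)
go(.417,.297,.14,1.494,15,start=(.441,-.3367,.14,1.494))
```

```text
[ 0.44404611 -0.33918544  0.08873875] 1.4940032101492016
n 3 rotvec/row [0.0009 0.0007 0.    ]
[0.0008, -0.0011, 0.0214] [0.0008, -0.0012, 0.0214] [0.0007, -0.001, 0.0214] 
n 15 rotvec/row [0. 0. 0.]
[0.042, -0.0048, -0.0] [0.042, -0.0049, -0.0] [0.042, -0.0048, -0.0] [0.042, -0.0048, -0.0] [0.042, -0.0049, -0.0] [0.042, -0.0048, -0.0] [0.042, -0.0049, -0.0] [0.042, -0.0048, -0.0] [0.042, -0.0048, -0.0] [0.042, -0.0049, -0.0] [0.042, -0.0048, -0.0] [0.042, -0.0048, -0.0] [0.042, -0.0049, -0.0] [0.042, -0.0048, -0.0] [0.042, -0.0048, -0.0]
```

Call:
servo_tool:
  plan:
    - [42, 0.0023, -0.0033, 0.014, 0, 0, 0]
    - [42, 0, 0, 0.025, 0, 0, 0]
    - [42, 0, 0, 0.025, 0, 0, 0]
    - [42, 0, 0, 0, 0, 0, 0]
    - [0, 0, 0, 0, 0, 0, 0]
    - [0, 0, 0, 0, 0, 0, 0]
    - [0, 0, 0, 0, 0, 0, 0]
    - [0, 0, 0, 0, 0, 0, 0]
  force: 25

```text
time_s: 20.3
ee_pos: [0.4403, -0.3361, 0.0227]
eef_rot: [3.141, 0.0, 1.494]
force: [2.0, -0.3, 0.7]
grip_width: 0.0178
grip_force: 25.0
```

Call:
servo_tool:
  plan:
    - [0, 0, 0, -0.02, 0, 0, 0]
    - [0, 0, 0, -0.04, 0, 0, 0]
    - [0, 0, 0, -0.056, 0, 0, 0]
    - [0, 0.0, 0, 0, 0, 0, 0]
    - [0, 0.042, -0.0048, 0, 0, 0, 0]
    - [0, 0.042, -0.0048, 0, 0, 0, 0]
    - [0, 0.042, -0.0048, 0, 0, 0, 0]
    - [0, 0.042, -0.0048, 0, 0, 0, 0]

```text
time_s: 21.3
ee_pos: [0.4331, -0.1656, 0.1375]
eef_rot: [-3.14, -0.0, 1.494]
force: [0.8, 0.3, -0.9]
grip_width: 0.0177
grip_force: 24.9
```

Call:
servo_tool:
  plan:
    - [0, 0.042, -0.0048, 0, 0, 0, 0]
    - [0, 0.042, -0.0048, 0, 0, 0, 0]
    - [0, 0.042, -0.0048, 0, 0, 0, 0]
    - [0, 0.042, -0.0048, 0, 0, 0, 0]
    - [0, 0.042, -0.0048, 0, 0, 0, 0]
    - [0, 0.042, -0.0048, 0, 0, 0, 0]
    - [0, 0.042, -0.0048, 0, 0, 0, 0]
    - [0, 0.042, -0.0048, 0, 0, 0, 0]

```text
time_s: 22.3
ee_pos: [0.4207, 0.1721, 0.1376]
eef_rot: [-3.14, 0.001, 1.494]
force: [0.5, -1.0, -0.6]
grip_width: 0.0176
grip_force: 24.9
```

Call:
servo_tool:
  plan:
    - [0, 0.042, -0.0048, 0, 0, 0, 0]
    - [0, 0.042, -0.0048, 0, 0, 0, 0]
    - [0, 0.042, -0.0048, 0, 0, 0, 0]
    - [0, 0, 0, 0, 0, 0, 0]
    - [0, 0, 0, 0, 0, 0, 0]
    - [0, 0, 0, 0, 0, 0, 0]
    - [0, 0, 0, 0, 0, 0, 0]
    - [0, 0, 0, 0, 0, 0, 0]

```text
time_s: 23.3
ee_pos: [0.4169, 0.2973, 0.1385]
eef_rot: [3.141, -0.0, 1.493]
force: [0.5, -0.2, 0.2]
grip_width: 0.018
grip_force: 24.9
```

Run:
```python
from h import *
c=shot('wrist','w4');P=world(c);o=ctrl.get_obs();print(o['ee_pos'],o['grip_width'])
for y in (.3557,.326):
  t=near(P,.42,y,.014,.04,.06);print('die',len(t),t.mean(0) if len(t) else 0)
go(.417,.297,.0265,1.494,3)
```

```text
[0.41687441 0.2973815  0.13853702] 0.017549074463386955
die 232 [0.42065658 0.35548101 0.04579022]
die 223 [0.41916937 0.32698075 0.04575823]
n 3 rotvec/row [ 0.0001 -0.     -0.0002]
[-0.0001, 0.0, 0.0373] [-0.0002, 0.0001, 0.0374] [-0.0001, 0.0, 0.0373]
```

View pics/w4.png

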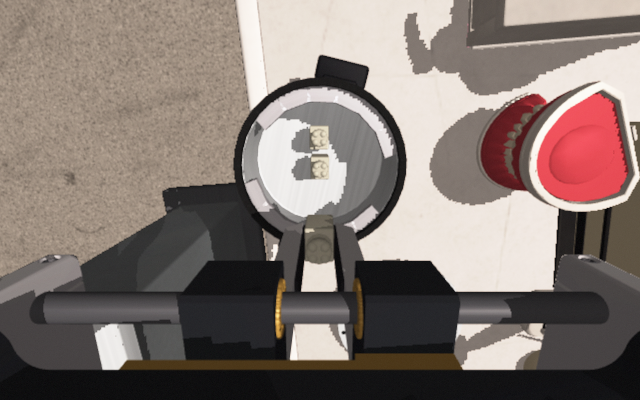

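The wrist view shows two dies standing in the pot at (319,137) and (319,167), with the third held at (319,240). I'll release it and look at the lid.

Call:
servo_tool:
  plan:
    - [0, 0, 0, 0.038, 0, 0, 0]
    - [0, 0, 0, 0.038, 0, 0, 0]
    - [0, 0, 0, 0.028, 0, 0, 0]
    - [0, 0, 0, 0.01, 0, 0, 0]
    - [0, 0, 0, 0, 0, 0, 0]
    - [0, 0, 0, 0, 0, 0, 0]
    - [32, 0, 0, 0, 0, 0, 0]
    - [32, 0, 0, 0, 0, 0, 0]

```text
time_s: 24.35
ee_pos: [0.4169, 0.2978, 0.025]
eef_rot: [3.141, -0.0, 1.494]
force: [0.1, -0.1, -0.3]
grip_width: 0.0296
grip_force: 0.0
```

Call:
servo_tool:
  plan:
    - [32, 0, 0, 0, 0, 0, 0]
    - [32, 0, 0, -0.03, 0, 0, 0]
    - [32, 0, 0, -0.05, 0, 0, 0]
    - [32, 0, 0, -0.06, 0, 0, 0]
    - [42, -0.045, 0.018, -0.03, 0, 0, 0]
    - [42, -0.045, 0.018, -0.02, 0, 0, 0]
    - [42, -0.045, 0.018, -0.02, 0, 0, 0]
    - [42, -0.045, 0.018, 0, 0, 0, 0]

```text
time_s: 25.35
ee_pos: [0.4754, 0.1112, 0.2361]
eef_rot: [3.139, -0.001, 1.494]
force: [0.7, -0.9, -0.4]
grip_width: 0.0395
grip_force: 0.0
```

Call:
servo_tool:
  plan:
    - [42, -0.04, 0, 0, 0, 0, 0]
    - [42, 0, 0, 0, 0, 0, 0]
    - [42, 0, 0, 0, 0, 0, 0]
    - [42, 0, 0, 0, 0, 0, 0]
    - [42, 0, 0, 0, 0, 0, 0]
    - [42, 0, 0, 0, 0, 0, 0]
    - [42, 0, 0, 0, 0, 0, 0]
    - [42, 0, 0, 0, 0, 0, 0]

```text
time_s: 26.35
ee_pos: [0.4716, 0.0728, 0.2344]
eef_rot: [3.142, 0.0, 1.494]
force: [0.2, -0.2, -0.1]
grip_width: 0.0396
grip_force: 0.0
```

Run:
```python
from h import *
c=shot('wrist','w5');P=world(c);o=ctrl.get_obs();print(o['ee_pos'],o['eef_rot'])
for y in (.3557,.327,.297):
  t=near(P,.419,y,.014,.03,.06);print('die',len(t),t.mean(0) if len(t) else 0)
r=near(P,.4195,.3305,.085,.0705,.076);print('pot',circ(r),len(r))
f=near(P,.5,.136,.1,.015,.023)
h=cv2.convexHull((f[:,:2]*1e4).astype(np.float32))[:,0]/1e4
print(' lid',circ(h),np.median(f[:,2]),rect(f))
b=near(P,.5,.136,.08,.046,.054);print(' bar',rect(b),np.median(b[:,2]),len(b))
```

```text
[0.47160201 0.07275794 0.23443545] [-3.14155905e+00 -2.17052838e-05  1.49379047e+00]
die 0 0
die 0 0
die 0 0
pot [0.42043418 0.3398449  0.07893489] 522
 lid [0.49890997 0.13649804 0.07351951] 0.018695170220042995 (array([498.8, 136.6]), array([146.5, 146.6]), 66.2)
 bar (array([498.8, 136.6]), array([82.6, 15.5]), 9.0) 0.048302563527369 838
```

View pics/w5.png

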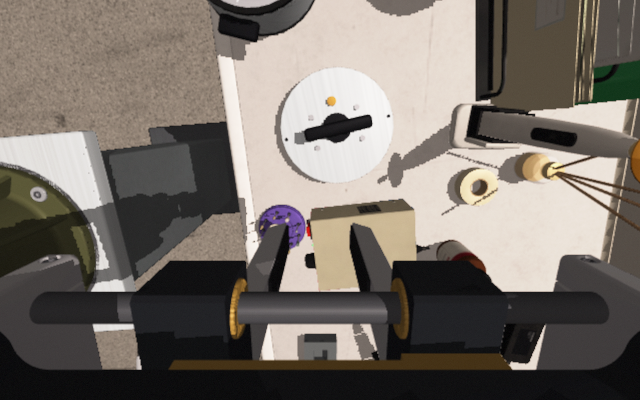

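The view shows the lid at (337,125), undisturbed, with its bar running from (305,136) to (370,120). That gives centre (0.4988, 0.1366), bar yaw 9° and bar size 83×15.5 mm.

Run:
```python
from h import *
go(.4988,.1366,.1,3.299,12)
```

```text
n 12 rotvec/row [-0.     -0.     -0.1504]
[0.0055, 0.0019, 0.0112] [0.0051, 0.0026, 0.0112] [0.0047, 0.0034, 0.0112] [0.0041, 0.004, 0.0112] [0.0035, 0.0047, 0.0112] [0.0027, 0.0051, 0.0112] [0.002, 0.0054, 0.0112] [0.0011, 0.0057, 0.0112] [0.0002, 0.0058, 0.0112] [-0.0006, 0.0057, 0.0112] [-0.0015, 0.0056, 0.0112] [-0.0023, 0.0053, 0.0112]
```

Call:
servo_tool:
  plan:
    - [42, 0.0055, 0.002, 0.0, 0, 0, -0.15]
    - [42, 0.005, 0.0026, 0.0, 0, 0, -0.15]
    - [42, 0.0047, 0.0034, 0.0, 0, 0, -0.15]
    - [42, 0.0041, 0.004, 0.01, 0, 0, -0.15]
    - [42, 0.0035, 0.0047, 0.02, 0, 0, -0.15]
    - [42, 0.0027, 0.0051, 0.02, 0, 0, -0.15]
    - [42, 0.002, 0.0054, 0.02, 0, 0, -0.15]
    - [42, 0.0011, 0.0057, 0.02, 0, 0, -0.15]

```text
time_s: 27.4
ee_pos: [0.49, 0.1153, 0.1438]
eef_rot: [3.142, 0.0, 2.699]
force: [-0.4, -0.0, -1.1]
grip_width: 0.0389
grip_force: 0.0
```

Call:
servo_tool:
  plan:
    - [42, 0.0002, 0.0058, 0.02, 0, 0, -0.15]
    - [42, -0.0006, 0.0057, 0.02, 0, 0, -0.15]
    - [42, -0.0015, 0.0056, 0.0, 0, 0, -0.15]
    - [42, -0.0023, 0.0053, 0, 0, 0, -0.155]
    - [42, 0, 0, 0, 0, 0, 0]
    - [42, 0, 0, 0, 0, 0, 0]
    - [42, 0, 0, 0, 0, 0, 0]
    - [42, 0, 0, 0, 0, 0, 0]

```text
time_s: 28.4
ee_pos: [0.4991, 0.1363, 0.1045]
eef_rot: [-3.142, 0.0, -2.986]
force: [-0.7, -0.2, -0.0]
grip_width: 0.0394
grip_force: 0.0
```

Run:
```python
from h import *
o=ctrl.get_obs();print(o['ee_pos'],o['eef_rot'])
go(.4988,.1366,.024,3.299,4)
c=shot('wrist');P=world(c)
b=near(P,.5,.136,.08,.046,.054);print(' bar',rect(b),len(b))
```

```text
[0.49905916 0.13627266 0.10450193] [-3.14157856e+00  6.06724965e-05 -2.98555092e+00]
n 4 rotvec/row [-0.      0.     -0.0003]
[0.0001, 0.0001, 0.0201] [0.0, 0.0001, 0.0202] [0.0001, 0.0001, 0.0201] [0.0, 0.0001, 0.0201] 
 bar (array([499.4, 136.7]), array([82.2, 15.6]), 8.4) 1644
```

Call:
servo_tool:
  plan:
    - [42, 0, 0, 0.03, 0, 0, 0]
    - [42, 0, 0, 0.03, 0, 0, 0]
    - [42, 0, 0, 0.02, 0, 0, 0]
    - [42, 0, 0, 0, 0, 0, 0]
    - [0, 0, 0, 0, 0, 0, 0]
    - [0, 0, 0, 0, 0, 0, 0]
    - [0, 0, 0, 0, 0, 0, 0]
    - [0, 0, 0, 0, 0, 0, 0]
  force: 55

```text
time_s: 29.45
ee_pos: [0.4994, 0.1366, 0.0252]
eef_rot: [3.141, 0.001, -2.984]
force: [-1.7, -0.2, 6.9]
grip_width: 0.0156
grip_force: 55.0
```

Call:
servo_tool:
  plan:
    - [0, 0, 0, -0.02, 0, 0, 0]
    - [0, 0, 0, -0.03, 0, 0, 0]
    - [0, 0, 0, -0.03, 0, 0, 0]
    - [0, 0, 0, -0.03, 0, 0, 0]
    - [0, 0, 0, 0, 0, 0, 0]
    - [0, 0, 0, 0, 0, 0, 0]
    - [0, 0, 0, 0, 0, 0, 0]
    - [0, 0, 0, 0, 0, 0, 0]

```text
time_s: 30.45
ee_pos: [0.4988, 0.1363, 0.1336]
eef_rot: [-3.142, -0.001, -2.984]
force: [-0.0, 0.0, -1.6]
grip_width: 0.0156
grip_force: 55.0
```

Run:
```python
from h import *
o=ctrl.get_obs();print(o['ee_pos'],o['eef_rot'],o['grip_width'])
z=o['ee_pos'][2]
go(.4195,.3305,z,2.838,8)
a=shot('scene');P=world(a)
q=near(P,.4195,.3305,.05,.03,.06);print('in pot',len(q),rect(q) if len(q) else 0)
for n in ('scene','side'):
    P=world(shot(n)); f=near(P,.5,.136,.085,.1,.12); print(n,len(f),f.mean(0),np.percentile(f[:,2],[5,50,95]))
```

```text
[0.49877935 0.13631618 0.13361819] [-3.14154607e+00 -1.37205761e-03 -2.98444984e+00] 0.015557355063131745
n 8 rotvec/row [-0.     -0.0002  0.0576]
[0.006, 0.0255, 0.0] [0.0074, 0.0252, 0.0] [0.0089, 0.0246, 0.0] [0.0103, 0.0241, 0.0] [0.0117, 0.0235, 0.0] [0.013, 0.0228, 0.0] [0.0142, 0.022, 0.0] [0.0156, 0.0211, 0.0] 
in pot 31 (array([419.7, 342.4]), array([42.4, 12.9]), 83.2)
scene 18 [0.44730611 0.12012653 0.11231878] [0.10967721 0.11208791 0.1155225 ]
side 15 [0.4769096  0.09935584 0.11171151] [0.1095085  0.11164363 0.11384167]
```

Call:
servo_tool:
  plan:
    - [0, 0.006, 0.0255, 0, 0, 0, 0.0575]
    - [0, 0.0074, 0.0252, 0, 0, 0, 0.0575]
    - [0, 0.0089, 0.0246, 0, 0, 0, 0.0575]
    - [0, 0.0103, 0.0241, 0, 0, 0, 0.0575]
    - [0, 0.0117, 0.0235, 0, 0, 0, 0.0575]
    - [0, 0.013, 0.0228, 0, 0, 0, 0.0575]
    - [0, 0.0142, 0.022, 0, 0, 0, 0.0575]
    - [0, 0.0156, 0.0211, 0, 0, 0, 0.0575]

```text
time_s: 31.6
ee_pos: [0.4193, 0.3313, 0.1344]
eef_rot: [-3.142, -0.0, 2.837]
force: [0.5, 0.2, -1.9]
grip_width: 0.0153
grip_force: 55.0
```

Call:
servo_tool:
  plan:
    - [0, 0, 0, 0, 0, 0, 0]
    - [0, 0, 0, 0, 0, 0, 0]
    - [0, 0, 0, 0, 0, 0, 0]
    - [0, 0, 0, 0, 0, 0, 0]
    - [0, 0, 0, 0, 0, 0, 0]
    - [0, 0, 0, 0, 0, 0, 0]
    - [0, 0, 0, 0, 0, 0, 0]
    - [0, 0, 0, 0, 0, 0, 0]

```text
time_s: 32.6
ee_pos: [0.4197, 0.3306, 0.1345]
eef_rot: [3.142, 0.0, 2.839]
force: [-0.4, -0.1, -1.4]
grip_width: 0.0155
grip_force: 55.0
```

Run:
```python
from h import *
o=ctrl.get_obs();print(o['ee_pos'],o['eef_rot'],o['grip_width'],o['force'])
go(.4195,.3305,.0985,2.838,1)
for n in ('scene','side'):
    P=world(shot(n,'x_'+n)); f=near(P,.4195,.3305,.085,.123,.131); 
    h=cv2.convexHull((f[:,:2]*1e4).astype(np.float32))[:,0]/1e4
    print(n,len(f),circ(f,.074)[:2],rect(f),np.percentile(f[:,2],[5,50,95]))
s=[cv2.resize(cv2.imread(f'pics/x_{n}.png')[a:a+100,b:b+130],(520,400),interpolation=cv2.INTER_CUBIC)[:, :400] for n,a,b in (('scene',110,150),('side',110,215))]
cv2.imwrite('pics/x.png',np.hstack(s))
```

```text
[0.41969049 0.33056839 0.1344703 ] [3.14154572e+00 2.91619170e-05 2.83886587e+00] 0.015499688656954879 [-0.37725046 -0.13683218 -1.37311796]
n 1 rotvec/row [0.     0.     0.0009]
[0.0002, -0.0001, 0.036] 
scene 417 [0.42709793 0.34474783] (array([414.4, 319.7]), array([131.6, 145.8]), 59.0) [0.1258875  0.12952084 0.13088049]
side 198 [0.42418757 0.34631967] (array([417.4, 317.5]), array([131.2, 143.1]), 75.6) [0.1262299  0.12950349 0.13087792]
```

View pics/x.png

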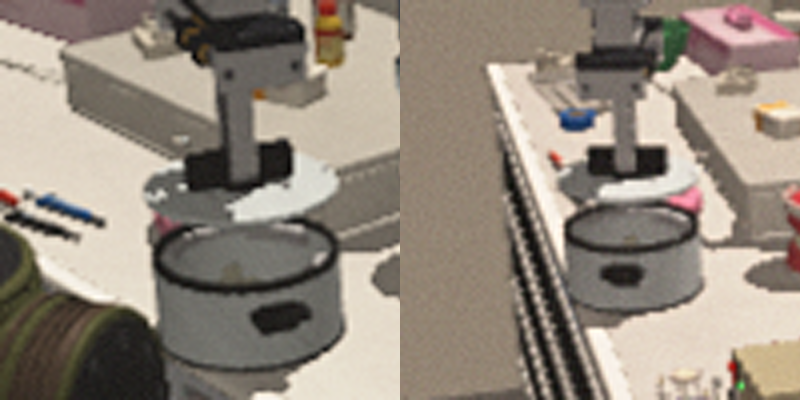

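Both views show the lid held level above the pot with the bar on the gap axis. Lowering it now.

Call:
servo_tool:
  plan:
    - [0, 0, 0, 0.015, 0, 0, 0]
    - [0, 0, 0, 0.012, 0, 0, 0]
    - [0, 0, 0, 0.008, 0, 0, 0]
    - [0, 0, 0, 0.005, 0, 0, 0]
    - [0, 0, 0, 0.004, 0, 0, 0]
    - [0, 0, 0, 0.003, 0, 0, 0]
    - [0, 0, 0, 0, 0, 0, 0]
    - [0, 0, 0, 0, 0, 0, 0]

```text
time_s: 33.7
ee_pos: [0.4198, 0.3306, 0.0877]
eef_rot: [3.141, 0.0, 2.839]
force: [0.6, -0.2, -1.3]
grip_width: 0.0162
grip_force: 55.0
```

Call:
servo_tool:
  plan:
    - [0, 0, 0, 0.002, 0, 0, 0]
    - [0, 0, 0, 0.001, 0, 0, 0]
    - [0, 0, 0, 0.001, 0, 0, 0]
    - [0, 0, 0, 0.001, 0, 0, 0]
    - [0, 0, 0, 0.001, 0, 0, 0]
    - [0, 0, 0, 0.001, 0, 0, 0]
    - [0, 0, 0, 0, 0, 0, 0]
    - [0, 0, 0, 0, 0, 0, 0]

```text
time_s: 34.7
ee_pos: [0.4198, 0.3306, 0.0808]
eef_rot: [3.141, 0.0, 2.839]
force: [-2.4, -2.1, 7.1]
grip_width: 0.0159
grip_force: 55.0
```

Call:
servo_tool:
  plan:
    - [0, 0, 0, 0.001, 0, 0, 0]
    - [0, 0, 0, 0.0005, 0, 0, 0]
    - [0, 0, 0, 0.0005, 0, 0, 0]
    - [0, 0, 0, 0, 0, 0, 0]
    - [0, 0, 0, 0, 0, 0, 0]
    - [0, 0, 0, 0, 0, 0, 0]
    - [0, 0, 0, 0, 0, 0, 0]
    - [0, 0, 0, 0, 0, 0, 0]

```text
time_s: 35.7
ee_pos: [0.4199, 0.3307, 0.0801]
eef_rot: [3.141, 0.001, 2.839]
force: [-8.0, -5.0, 21.4]
grip_width: 0.0156
grip_force: 55.0
```

Call:
servo_tool:
  plan:
    - [0, 0, 0, 0, 0, 0, 0.03]
    - [0, 0, 0, 0, 0, 0, 0.05]
    - [0, 0, 0, 0, 0, 0, 0.06]
    - [0, 0, 0, 0, 0, 0, 0.06]
    - [0, 0, 0, 0, 0, 0, 0]
    - [0, 0, 0, 0, 0, 0, 0]
    - [0, 0, 0, 0, 0, 0, 0]
    - [0, 0, 0, 0, 0, 0, 0]

```text
time_s: 36.7
ee_pos: [0.4208, 0.3313, 0.0801]
eef_rot: [3.138, 0.002, 2.639]
force: [0.0, 0.5, 15.1]
grip_width: 0.0155
grip_force: 55.1
```

Run:
```python
from h import *
o=ctrl.get_obs();print(o['ee_pos'],o['eef_rot'],o['force'],o['moment'])
```

```text
[0.420845   0.33134831 0.08013923] [3.13802005e+00 1.94855382e-03 2.63923368e+00] [ 0.01981479  0.47234206 15.08879815] [-0.15566385  0.17933095  0.26673092]
```

Call:
servo_tool:
  plan:
    - [0, 0, 0, 0, 0, 0, 0.09]
    - [0, 0, 0, 0, 0, 0, 0.09]
    - [0, 0, 0, 0, 0, 0, 0.09]
    - [0, 0, 0, 0, 0, 0, 0.09]
    - [0, 0, 0, 0, 0, 0, 0.09]
    - [0, 0, 0, 0, 0, 0, 0.09]
    - [0, 0, 0, 0, 0, 0, 0.09]
    - [0, 0, 0, 0, 0, 0, 0.09]

```text
time_s: 37.7
ee_pos: [0.4208, 0.3313, 0.0801]
eef_rot: [3.138, -0.001, 1.917]
force: [-1.1, -0.5, 14.9]
grip_width: 0.016
grip_force: 55.2
```

Run:
```python
from h import *
o=ctrl.get_obs();print(o['ee_pos'],o['eef_rot'],o['force'],o['moment'],o['grip_width'])
P=world(shot('scene'));b=near(P,.4195,.3305,.07,.099,.108);print('bar',rect(b),len(b))
```

```text
[0.42084497 0.33131436 0.08012181] [ 3.13768155e+00 -7.47608147e-04  1.91654239e+00] [-1.11231127 -0.48043061 14.88272342] [-0.28158638  0.23158778  0.41198667] 0.01600566448601854
bar (array([422.6, 327.6]), array([80.8, 43.8]), 88.4) 90
```

Call:
servo_tool:
  plan:
    - [0, 0, 0, 0, 0, 0, 0.09]
    - [0, 0, 0, 0, 0, 0, 0.09]
    - [0, 0, 0, 0, 0, 0, 0.09]
    - [0, 0, 0, 0, 0, 0, 0.09]
    - [0, 0, 0, 0, 0, 0, 0.09]
    - [0, 0, 0, 0, 0, 0, 0.09]
    - [0, 0, 0, 0, 0, 0, 0.06]
    - [0, 0, 0, 0, 0, 0, 0.03]

```text
time_s: 38.75
ee_pos: [0.4208, 0.3313, 0.0801]
eef_rot: [3.139, -0.003, 1.288]
force: [-0.2, -0.3, 15.7]
grip_width: 0.0159
grip_force: 55.2
```

Call:
servo_tool:
  plan:
    - [0, 0, 0, 0, 0, 0, 0.02]
    - [0, 0, 0, 0, 0, 0, 0.02]
    - [0, 0, 0, 0, 0, 0, 0.01]
    - [0, 0, 0, 0, 0, 0, 0]
    - [0, 0, 0, 0, 0, 0, 0]
    - [0, 0, 0, 0, 0, 0, 0]
    - [0, 0, 0, 0, 0, 0, 0]
    - [0, 0, 0, 0, 0, 0, 0]

```text
time_s: 39.75
ee_pos: [0.4209, 0.3313, 0.0801]
eef_rot: [3.139, -0.003, 1.239]
force: [0.4, -0.5, 15.8]
grip_width: 0.0155
grip_force: 55.1
```

Run:
```python
from h import *
o=ctrl.get_obs();print(o['ee_pos'],o['eef_rot'],o['force'],o['moment'],o['grip_width'])
```

```text
[0.42086023 0.33134357 0.0801383 ] [ 3.13904331e+00 -3.13075056e-03  1.23944021e+00] [ 0.36044295 -0.50271874 15.7670949 ] [-0.21445276  0.28101453  0.45342533] 0.01550423873417169
```

Call:
servo_tool:
  plan:
    - [0, 0, 0, 0, 0, 0, 0.02]
    - [0, 0, 0, 0, 0, 0, 0.02]
    - [0, 0, 0, 0, 0, 0, 0.01]
    - [0, 0, 0, 0, 0, 0, 0.01]
    - [0, 0, 0, 0, 0, 0, 0]
    - [0, 0, 0, 0, 0, 0, 0]
    - [0, 0, 0, 0, 0, 0, 0]
    - [0, 0, 0, 0, 0, 0, 0]

```text
time_s: 40.75
ee_pos: [0.4207, 0.3315, 0.0802]
eef_rot: [3.139, -0.003, 1.18]
force: [-1.2, 1.5, 15.9]
grip_width: 0.0154
grip_force: 55.5
```

Run:
```python
from h import *
o=ctrl.get_obs();print(o['ee_pos'],o['eef_rot'],o['force'],o['moment'],o['grip_width'])
```

```text
[0.42067744 0.33148633 0.08015159] [ 3.1394083  -0.00327172  1.18005666] [-1.16274982  1.47297422 15.88694123] [0.04381528 0.45805089 0.79612137] 0.015354513695775104
```

The moment rose at 95° of turn, so the lid is at the stop. Releasing and retreating.

Call:
servo_tool:
  plan:
    - [0, 0, 0, 0, 0, 0, -0.02]
    - [0, 0, 0, -0.001, 0, 0, 0]
    - [0, 0, 0, -0.001, 0, 0, 0]
    - [0, 0, 0, 0, 0, 0, 0]
    - [42, 0, 0, 0, 0, 0, 0]
    - [42, 0, 0, 0, 0, 0, 0]
    - [42, 0, 0, 0, 0, 0, 0]
    - [42, 0, 0, 0, 0, 0, 0]

```text
time_s: 41.75
ee_pos: [0.4196, 0.3304, 0.0803]
eef_rot: [-3.141, 0.0, 1.199]
force: [-0.3, -0.1, 0.2]
grip_width: 0.0393
grip_force: 0.0
```

Call:
servo_tool:
  plan:
    - [42, 0, 0, -0.02, 0, 0, 0]
    - [42, 0, 0, -0.04, 0, 0, 0]
    - [42, 0, 0, -0.05, 0, 0, 0]
    - [42, 0, 0, -0.04, 0, 0, 0]
    - [42, -0.04, 0, 0, 0, 0, 0]
    - [42, -0.04, 0, 0, 0, 0, 0]
    - [42, 0, 0, 0, 0, 0, 0]
    - [42, 0, 0, 0, 0, 0, 0]

```text
time_s: 42.75
ee_pos: [0.3909, 0.2564, 0.2306]
eef_rot: [3.141, -0.0, 1.199]
force: [-0.1, -0.2, -0.1]
grip_width: 0.0395
grip_force: 0.0
```

Run:
```python
from h import *
c=shot('wrist','w6');P=world(c);o=ctrl.get_obs();print(o['ee_pos'],o['force'])
f=near(P,.4195,.3305,.085,.070,.082);h=cv2.convexHull((f[:,:2]*1e4).astype(np.float32))[:,0]/1e4
print('flange',circ(h),np.percentile(f[:,2],[5,50,95]))
b=near(P,.4195,.3305,.07,.1,.112);print('bar',rect(b),np.median(b[:,2]),len(b))
A=np.c_[f[:,:2]-[.42,.33],np.ones(len(f))];print('plane',np.linalg.lstsq(A,f[:,2],rcond=None)[0])
```

```text
[0.39086299 0.25653777 0.23043115] [ 0.64741205 -0.00879124  0.19382126]
flange [0.41947042 0.33062221 0.07351584] [0.07442294 0.07569017 0.0774954 ]
bar (array([419.3, 331.1]), array([83.4, 15.4]), 69.1) 0.10522303960982657 1354
plane [ 0.00068851 -0.00031191  0.07578596]
```

View pics/w6.png

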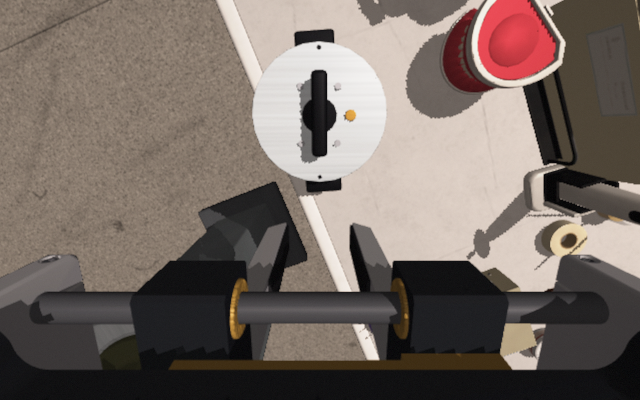

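The view shows the lid level on the pot, with its bar from (319,72) to (319,155), in line with the ears at (315,38) and (323,184). The flange is at the locked height, and the bar has turned 93.5° to the stop.

```bash
python3 -c "
from station import ctrl
print(ctrl.hand_in())"
```

```text
the job is handed in; nothing more can be done
None
```

All three dies found in the mould are in the pressure pot, and the lid is locked at the stop with its handle in line with the ears (within about 4°). I let go of it, never touched the bystanders or the purple die, and handed the job in at about 43 s; no verdict came back.

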